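Set the presser gap of a sock trimming head with a gauge blade

ROBOT

A 7-joint arm with a two-finger parallel gripper is mounted at the origin on the work surface. World frame = base frame: x ahead of the robot, y to its left, z up, the work surface at z = 0. Lengths are in m, angles in rad, forces in N, time in s.
With the tool pointing down it reaches from about 0.4 to 0.85 m from the base axis. Payload 10.4 kg.
Tool frame: the origin (TCP) lies between the finger pads; the fingertips stand ahead of it and the grasp point (between the pads) lies 3 mm ahead of it (r.tips_ahead is the z of the fingertips in the tool frame, in m); z points along the fingers, y is the line along which they close (so a half turn about z gives the same grasp; the last joint's range is limited). The gripper opens to 87 mm and grips with 3 to 60 N. Pads are 19 mm wide; open, the fingers measure 117 mm over their backs; the gripper's body (75 mm by 190 mm) begins 51 mm behind the grasp point.
Start: joints at [-1.17, 0.332, -0.065, 1.46, 0.022, 1.35, -0.088], TCP at [0.257, 0.57, 0.245] pointing down, gripper open.
Joint ranges: [-2.6, 2.6], [-0.5, 2.12], [-1.47, 1.34], [0.16, 2.42], [-1.27, 4.41], [0.06, 2.06], [-2.6, 2.6]. Speed limits (rad/s): [2.22, 2.22, 2.79, 2.79, 3.14, 3.14, 3.14].

INTERFACE

Orientations are given as a unit quaternion [x, y, z, w].
In Python, from bench import telemetry, camera, get_calibration, r gives the robot as it stands.
- The arm moves only by the tool drive_tool, never from a script. Its argument "series" is one flat list of numbers, 7 for each row, row after row: the turn, a rotation vector about the tool's x, y, z in units of 5 degrees (1.0 is 5 degrees), then the shift along the tool's x, y, z in units of 40 mm (1.0 is 40 mm), then the opening, from -1 (shut) to 1 (fully open). A call has 1 to 10 rows; each row is the pose to reach, as a shift and turn from the pose commanded when the call began, along the tool's axes at that moment; what a row does not reach only later rows make up. A row lasts 1/12 s, in which the tool goes at most 41.7 mm and 7.16 degrees, less where a joint would pass 70% of its speed; a pose out of reach is approached as far as the arm can. A call with a gripper value outside its range is refused whole. The fingers move at their own pace and stop on an object; "grip_force" is the grip in N (left out, the last holds). Time passes only in rows, so rows that repeat a pose let the fingers close. It gives the time, the measured TCP pose, the force, the opening and the grip force at its end, in the units of the state.
- telemetry.read_state(): the state, without advancing time (a new reading comes with each control period).
- camera(name): name is "side" or "top" or "wrist"; returns the picture (384x512x3 uint8, red, green, blue); there is no depth.
- get_calibration(name): a dict with "fovy" (degrees; the focal length in pixels is half the picture's height over the tangent of half this angle, whatever the lens; pixels are square), "cx", "cy" (the principal point, pixels), "xyz" and "rotation" of the camera in the world. Camera axes: x right, y up, looking along -z (the intrinsics and any distortion apply to the point x, -y, -z); pixel columns grow to the right and rows downward; lengths in m; the calibration is good to about 2 mm. The wrist camera is an equidistant fisheye: a pixel r from the principal point sees the ray r / f radians off the axis. A picture is of the moment at which its call begins: read the wrist's pose just before it. get_calibration takes no time and is no camera call; for the wrist camera it gives the pose at the moment of the call.
- r.close_job(): hands the job in; it is judged then, once.
The state is a dict: "time": time; "joint_positions": joint angles; "joint_vel": joint speeds; "joint_torque": joint torques, N m; "ee_pos": TCP position; "eef_rot": TCP orientation; "ft_force": force on the tool from outside, world axes, zero at the start; "torque": the same for the moment, N m; "width": finger opening in m; "grip_force": force on a finger pad.
Only numpy, scipy, OpenCV 4.12 (cv2) and the standard library are available. Lean on these libraries where they do the work, as an engineer would, in place of code of your own. Each camera call takes 0.05 s, during which the arm holds its last target. There are 200 camera calls.

TASK

Set the presser gap of the trimming head: lay the gauge flat on the steel bed, slide its blade right through under the shoe so that the tip shows on the far side, then turn the thumbscrew on top clockwise until the blade just drags, so that it still slides but takes a pull of about 5 N (roughly 4 to 6 N) to move it. Never clamp it hard, and leave the gauge lying in the gap with that drag on it. Leave the other things on the bench where they are.

Things in the scene. Friction and masses are not known exactly. Their poses are not given: they have to be found in the camera images.
- head: Trimming head fixed to the bench. Origin on the bench right under the axis of shoe and thumbscrew, z up; x is the way the blade goes in: from the bare long end of the bed (-x), under the shoe. Steel bed: x -185 to +75, y -40 to +65 mm, top 25 mm above the bench. Olive column: x +-25, y +30 to +65 mm. Arm over the gap: x +-25, y -20 to +65 mm, 62 to 92 mm above the bench.
- bed_point (a point): Point on the bed's top under the shoe's middle, 25 mm above the bench, axes as the head's. The shoe above it is a dark steel block hanging under the arm, 24 mm along x (+-12), 30 mm along y (+-15). The gap between bed and shoe is open at both x ends and on the -y side; at the start it is 1 mm or more wider than the 4 mm blade.
- ram: Plunger in the arm that carries the sprung shoe; origin on the screw axis, 53.5 mm above the bench at screw reading 0; goes down 2.5 mm per rad. The free shoe's underside is nominally 20 mm below this origin, but by hand refitting up to 2 mm higher or lower, which no reading tells. From first touch the pressing force on the blade grows about 7.6 N per mm of ram travel (19 N per rad).
- screw_part (a joint): Thumbscrew angle, rad, 0 to 5; grows clockwise seen from above, which lowers the shoe 2.5 mm per rad; turning back raises it. Stays where left; needs about 0.06 N m. At 0 the grip bar lies along the head's x; at reading a it lies at the head's yaw minus a.
- screw_grip (a point): Centre of the thumbscrew's grip bar, on the screw axis, 117 mm above the bench. The steel bar is 42 mm long, 12 mm thick, 22 mm high (106 to 128 mm above the bench), on a round boss 32 mm across, 14 mm high, on the arm's top.
- gauge: Setting gauge, loose, 0.12 kg: aluminium handle block 28 mm long (x), 12 thick (y), 44 mm high over all, on a foot plate 36 x 24 x 4 mm, and a level steel blade 4 mm thick, 16 wide, flush with the foot's underside. Origin: centre of the handle, 22 mm above the underside; x points along the blade to the tip, z up. Lies flat on the bench on either side of the head.
- gauge_tip (a point): End of the blade, 130 mm ahead of the gauge's origin along x, 2 mm above its underside. The pull that slides the pinched blade along x is about the shoe's pressing force (0.7 to 1.4 times: friction varies, and lifting or pressing the handle while pulling falsifies it).
- yarn_cone: Bystander: black tapered yarn cone, 80 mm across the foot, 120 mm high, standing; origin under its centre.
- oil_bottle: Bystander: white oil bottle, 40 mm across, 100 mm high; origin under its centre.
- screwdriver: Bystander: screwdriver, about 150 mm long, lying; origin under its middle, x along it.
- spanner: Bystander: spanner, about 150 mm long, lying; origin under its middle, x along it.
- needle_jar: Bystander: glass jar with steel lid, 50 mm across, 60 mm high; origin under its centre.
- bobbin: Bystander: flanged metal bobbin, 36 mm across, 34 mm high, standing; origin under its centre.
- parts_tray: Bystander: blue divided parts tray, 100 x 140 x 35 mm; origin under its centre.
Things that resemble listed ones, but are neither listed nor needed, are in the scene too. Of the things that look like the gauge, the largest one is meant.

How it is judged:
By the outcome, as a careful person would: the job done as asked, in the order asked, and still so for the second after the job is handed in, with the robot touching nothing.
It also fails if it takes over 72 s, if anything falls off the work surface, if the arm or the gripper's body presses on something with over 40 N, if the wrist force passes 120 N, or if a joint passes its speed limit or range.

## Working session

There is one attempt and no reset: what is moved stays moved. The work goes in short steps, Python scripts to look and compute and a tool call to move; the robot and the scene stay as the last step left them, time stands still between calls to the robot, and variables do not carry over. Pictures are saved under pics/ and viewed, at most 10 in all, crops included, and the job is handed in when it is done.

Besides the shell and the picture viewer there is one more tool, called after "Emit:" as name(argument=value, ...), one argument or row to a line, values as JSON. drive_tool: Moves the arm, as the interface text tells. Its arguments: {"type":"object","properties":{"series":{"type":"array"},"grip_force":{"type":"number"}},"required":["series"]}

```bash
mkdir -p pics; ls
python3 - <<'E'
from bench import telemetry, camera, get_calibration, r
import cv2
print(telemetry.read_state(), r.tips_ahead)
for n in ("top","side"):
    print(n,get_calibration(n))
    im=camera(n); cv2.imwrite(f"pics/{n}0.png",cv2.resize(im[:,:,::-1],(800,600),interpolation=cv2.INTER_CUBIC))
print(get_calibration("wrist"))
E
```

```text
pics
{'time': 0.0, 'joint_positions': array([-1.16960905,  0.33288715, -0.06471668,  1.46096868,  0.02161627,
        1.34991329, -0.08851628]), 'joint_vel': array([ 8.28396581e-04, -4.87787714e-04, -6.25492184e-04,  4.30996798e-05,
        1.25388208e-03,  5.39648525e-04, -8.56421607e-04]), 'joint_torque': array([-3.42747071e-04, -6.23283434e+01,  2.42859236e-02, -3.89876318e+01,
       -6.12948881e-02,  4.02751495e-02,  1.15424359e-04]), 'ee_pos': array([0.2568571 , 0.56937036, 0.24373137]), 'eef_rot': array([ 2.10299466e-01,  9.77636736e-01, -7.30919978e-04, -1.16071383e-04]), 'ft_force': array([-0.15515201, -0.40579306, -0.83336095]), 'torque': array([-0.00035078,  0.01262546, -0.02019644]), 'grip_force': 0.0, 'width': 0.08719587585080923} 0.022
top {'fovy': 48.51581708487392, 'cx': 258.20908643844444, 'cy': 195.0036226153135, 'xyz': array([0.41350115, 0.00660965, 1.31690392]), 'rotation': array([-0.03809226,  0.05087855,  0.71280174, -0.6984798 ])}
side {'fovy': 56.83351096062111, 'cx': 251.61156244219757, 'cy': 192.14955845079265, 'xyz': array([ 0.51660829, -0.67386033,  0.67178416]), 'rotation': array([ 0.40889585, -0.01075473, -0.012657  ,  0.9124299 ])}
{'fovy': 65.70646984690485, 'cx': 259.9394581735768, 'cy': 189.40590084884974, 'xyz': array([0.17981945, 0.60412575, 0.38302514]), 'rotation': array([-0.13138023, -0.08356679,  0.53533344,  0.830165  ])}
```

View pics/top0.png

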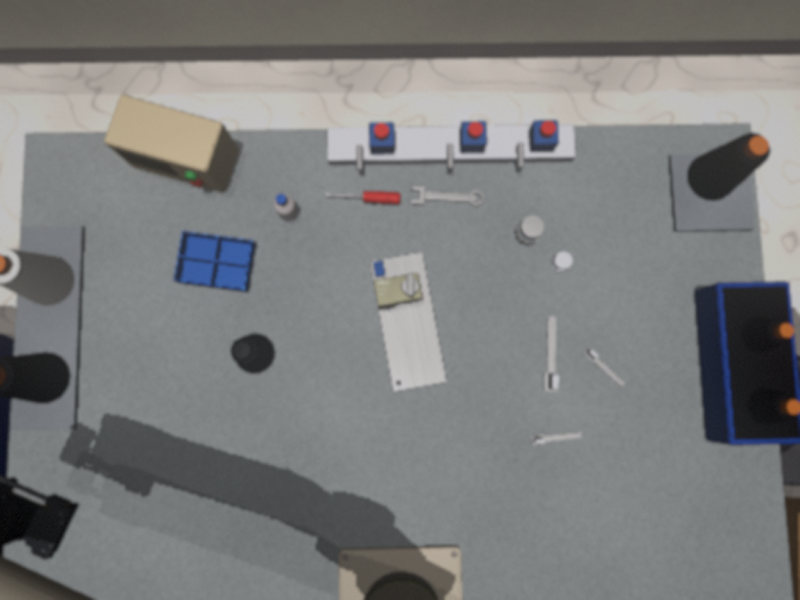

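View pics/side0.png

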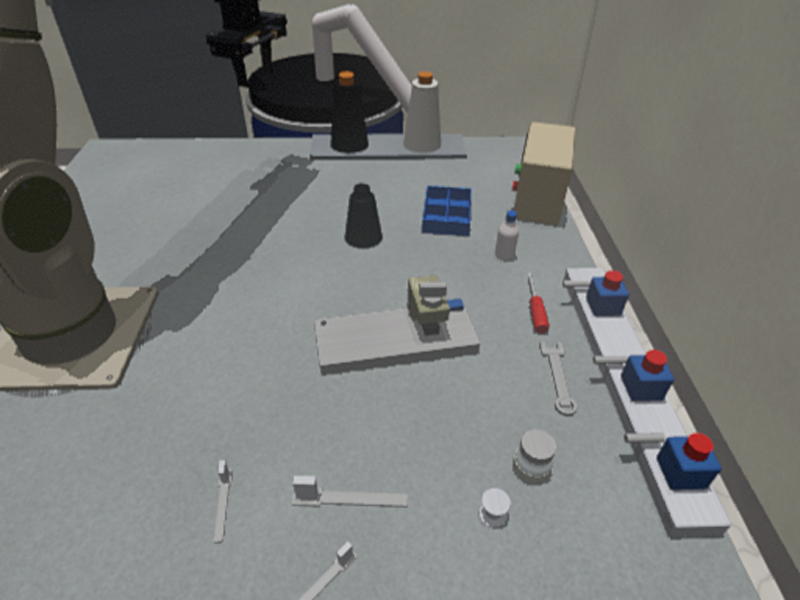

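The top view shows the head with its bed at (410,320) and screw at about (410,286). The gauge lookalikes are at (552,352), (606,367) and (558,438). The one at (552,352) is the largest, so I choose it and check it in a close crop.

Run:
```python
from bench import camera
import cv2
a=camera("top")[155:265,230:390,::-1]
cv2.imwrite("pics/topc.png",cv2.resize(a,None,fx=5,fy=5,interpolation=cv2.INTER_CUBIC))
b=camera("side")[170:345,180:320,::-1]
cv2.imwrite("pics/sidec.png",cv2.resize(b,None,fx=3.4,fy=3.4,interpolation=cv2.INTER_CUBIC))
```

```text
(no output)
```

View pics/topc.png

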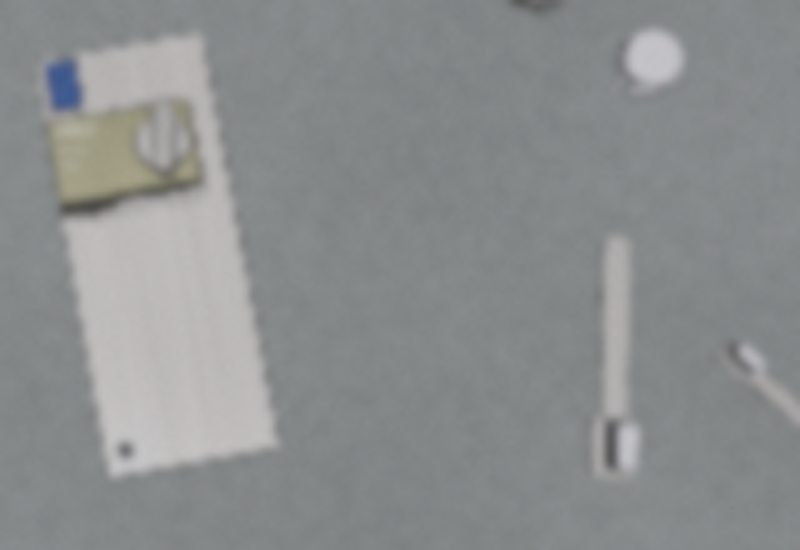

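View pics/sidec.png

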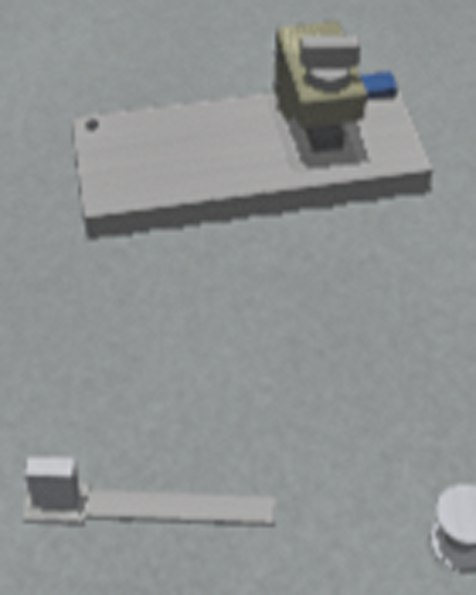

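The crops confirm the gauge: the tall silver handle is at (617,445) in the top crop with its blade tip at (617,237). The bed corners are clear at (45,60), (203,35), (277,446) and (110,477). Next I fit the poses.

```bash
cat > h.py <<'E'
import numpy as np
from scipy.spatial.transform import Rotation as R
from scipy.optimize import least_squares
from bench import telemetry, camera, get_calibration
CAL={n:get_calibration(n) for n in("top","side")}
def proj(n,P):
    c=CAL[n]; f=192/np.tan(np.radians(c["fovy"]/2))
    p=R.from_quat(c["rotation"]).inv().apply(np.atleast_2d(P)-c["xyz"])
    return np.c_[c["cx"]+f*p[:,0]/-p[:,2], c["cy"]-f*p[:,1]/-p[:,2]]
def fit(obs,x0):
    "obs: (cam, px, py, local xyz mm); solve planar pose x,y,yaw"
    def res(v):
        o=[]
        for n,u,w,P in obs:
            W=R.from_euler("z",v[2]).apply(np.array(P)/1e3)+[v[0],v[1],0]
            o.append(proj(n,W)[0]-[u,w])
        return np.ravel(o)
    s=least_squares(res,x0,loss="soft_l1"); return s.x,res(s.x).reshape(-1,2)
T=lambda u,w:("top",230+u/5-.4,155+w/5-.4)
S=lambda u,w:("side",180+u/3.4-.35,170+w/3.4-.35)
def state():
    s=telemetry.read_state(); q=R.from_quat(s["eef_rot"])
    print("t",round(s["time"],2),"pos",s["ee_pos"].round(4),"F",s["ft_force"].round(2),"w",round(s["width"],4),"g",round(s["grip_force"],1),"q7",s["joint_positions"].round(2))
    return s,q
E
python3 - <<'E'
from h import *
np.set_printoptions(precision=4,suppress=True)
tp=[(*T(45,60),(75,65,25)),(*T(203,35),(75,-40,25)),(*T(277,446),(-185,-40,25)),(*T(110,477),(-185,65,25))]
sd=[(*S(75,119),(-185,65,25)),(*S(86,217),(-185,-40,25)),(*S(431,171),(75,-40,25)),(*S(88,236),(-185,-40,0))]
for o in(tp,sd,tp+sd): print(fit(o,[.6,0,.15]))
tg=[(*T(604,237),(130,8,-18+22-0)),(*T(632,237),(130,-8,4)),(*T(598,418),(18,12,4)),(*T(638,475),(-18,-12,4)),(*T(596,475),(-18,12,4))]
sg=[(*S(273,523),(130,-8,0)),(*S(275,498),(130,8,4)),(*S(25,522),(-18,-12,0)),(*S(85,522),(18,-12,0)),(*S(27,461),(-14,6,44)),(*S(75,461),(14,6,44))]
for o in(tg,sg,tg+sg): print(fit(o,[.5,-.25,0]))
h,_=fit(tp+sd,[.6,0,.15])
for a in(0,.2,.4):
  e=R.from_euler("z",h[2]-a).apply(np.array([[.021,0,0],[-.021,0,0]]))+[h[0],h[1],.128]
  print(a,(proj("top",e)-[230,155])*5,(proj("side",e)-[180,170])*3.4)
E
```

```text
(array([ 0.6023, -0.0314,  0.1462]), array([[-1.2433, -0.2509],
       [ 0.7214, -0.7161],
       [ 0.6062,  0.6079],
       [-0.3394,  0.2635]]))
(array([ 0.6042, -0.0284,  0.1511]), array([[-0.4587, -0.883 ],
       [-0.3126, -0.2269],
       [ 1.4232, -0.16  ],
       [-0.1022,  0.9674]]))
(array([ 0.6034, -0.0298,  0.1496]), array([[-1.84  , -0.5156],
       [ 0.1043, -1.0942],
       [ 0.2673,  0.1622],
       [-0.655 , -0.0636],
       [-0.766 , -0.5669],
       [-0.7067,  0.157 ],
       [ 1.197 ,  0.3003],
       [-0.488 ,  1.3513]]))
(array([ 0.4223, -0.3072, -0.0526]), array([[ 0.2177, -0.1794],
       [-0.2585, -0.0104],
       [-0.0169, -0.2744],
       [-0.2714,  0.3565],
       [ 0.333 ,  0.1105]]))
(array([ 0.4225, -0.3037, -0.055 ]), array([[ 0.4733,  0.4735],
       [-0.0285, -0.5636],
       [-0.4045,  0.7   ],
       [-0.1291,  1.1739],
       [-0.0174, -1.1663],
       [ 0.1217, -0.7982]]))
(array([ 0.4225, -0.3051, -0.0523]), array([[-0.4542, -0.2277],
       [-0.9302, -0.0604],
       [-0.6843, -0.322 ],
       [-0.9371,  0.3064],
       [-0.3329,  0.063 ],
       [ 0.5166,  0.9762],
       [-0.0071, -0.0773],
       [-0.4705,  1.3936],
       [-0.1614,  1.8224],
       [-0.1075, -0.4938],
       [ 0.0589, -0.1599]]))
0 [[156.725   93.9331]
 [169.4641 166.3247]] [[359.8921  38.0693]
 [301.5092  44.6291]]
0.2 [[164.1078  93.437 ]
 [162.0499 166.8294]] [[360.8096  41.9073]
 [300.8075  40.7683]]
0.4 [[171.4491  94.3975]
 [154.6762 165.8647]] [[360.533   45.7509]
 [301.3021  36.9585]]
```

```bash
cat >> h.py <<'E'
HEAD=np.array([.6030,-.0303,.149]); GAUGE=np.array([.4225,-.3055,-.053])
def goal(pos,yaw,name=""):
    "tool-frame move to TCP pos, tool down, tool x along world yaw (half turn allowed)"
    s,q=state()
    c=[]
    for k in(0,np.pi):
        t=R.from_euler("z",yaw+k)*R.from_euler("x",np.pi)
        c.append((q.inv()*t).as_rotvec())
    for v in c: print(name,"turn",(np.degrees(v)/5).round(2),"shift",(q.inv().apply(np.array(pos)-s["ee_pos"])/.04).round(3))
def hp(x,y,z): return R.from_euler("z",HEAD[2]).apply([x/1e3,y/1e3,z/1e3])+[HEAD[0],HEAD[1],0]
E
python3 - <<'E'
from h import *
goal([.5,.15,.26],-.053,"via"); goal([*GAUGE[:2],.15],-.053,"g")
E
```

```text
t 0.2 pos [0.257  0.5695 0.2441] F [0.16 0.56 0.19] w 0.0875 g 0.0 q7 [-1.17  0.33 -0.06  1.46  0.02  1.35 -0.09]
via turn [-0.000e+00  1.000e-02  3.175e+01] shift [-9.852 -7.061 -0.392]
via turn [-0.01 -0.   -4.25] shift [-9.852 -7.061 -0.392]
t 0.2 pos [0.257  0.5695 0.2441] F [0.16 0.56 0.19] w 0.0875 g 0.0 q7 [-1.17  0.33 -0.06  1.46  0.02  1.35 -0.09]
g turn [-0.000e+00  1.000e-02  3.175e+01] shift [-12.769 -18.236   2.368]
g turn [-0.01 -0.   -4.25] shift [-12.769 -18.236   2.368]
```

Emit:
drive_tool(
  series=[0, 0, -1, -9.85, -7.06, -0.4, 0.3, 0, 0, -2, -9.85, -7.06, -0.4, 0.3, 0, 0, -3, -9.85, -7.06, -0.4, 0.3, 0, 0, -4.25, -9.85, -7.06, -0.4, 0.3, 0, 0, -4.25, -9.85, -7.06, -0.4, 0.3, 0, 0, -4.25, -9.85, -7.06, -0.4, 0.3, 0, 0, -4.25, -9.85, -7.06, -0.4, 0.3, 0, 0, -4.25, -9.85, -7.06, -0.4, 0.3, 0, 0, -4.25, -9.85, -7.06, -0.4, 0.3, 0, 0, -4.25, -9.85, -7.06, -0.4, 0.3],
)

```text
time: 1.03
ee_pos: [0.4663, 0.2074, 0.2585]
eef_rot: [0.026, 1.0, 0.0, 0.0]
ft_force: [1.3, 0.1, -0.4]
width: 0.0567
grip_force: 0.0
```

Run:
```python
from h import *
goal([*GAUGE[:2],.14],-.053,"g")
```

```text
t 1.03 pos [0.4663 0.2074 0.2585] F [ 1.3   0.06 -0.41] w 0.0567 g 0.0 q7 [-0.68  0.07  0.18  1.75 -0.01  1.33  1.02]
g turn [-0.0e+00  1.0e-02 -3.6e+01] shift [  0.417 -12.864   2.957]
g turn [0. 0. 0.] shift [  0.417 -12.864   2.957]
```

Emit:
drive_tool(
  series=[0, 0, 0, 0.4, -12.86, 0.5, 0.1, 0, 0, 0, 0.4, -12.86, 0.5, 0.1, 0, 0, 0, 0.4, -12.86, 0.5, 0.1, 0, 0, 0, 0.4, -12.86, 0.5, 0.1, 0, 0, 0, 0.4, -12.86, 0.5, 0.1, 0, 0, 0, 0.4, -12.86, 0.5, 0.1, 0, 0, 0, 0.4, -12.86, 2, 0.1, 0, 0, 0, 0.4, -12.86, 2.5, 0.1, 0, 0, 0, 0.4, -12.86, 2.9, 0.1, 0, 0, 0, 0.4, -12.86, 2.9, 0.1],
)

```text
time: 1.87
ee_pos: [0.4312, -0.1967, 0.1901]
eef_rot: [0.026, 1.0, 0.0, 0.001]
ft_force: [1.9, 0.1, -0.7]
width: 0.0481
grip_force: 0.0
```

Emit:
drive_tool(
  series=[0, 0, 0, 0, 0, 0, 0.1],
)

```text
time: 1.95
ee_pos: [0.4285, -0.2014, 0.188]
eef_rot: [0.031, 1.0, -0.001, -0.001]
ft_force: [-0.1, 0.3, -1.1]
width: 0.0477
grip_force: 0.0
```

Run:
```python
from h import *
goal([*GAUGE[:2],.13],-.053,"g")
```

```text
t 1.95 pos [ 0.4285 -0.2014  0.188 ] F [-0.11  0.3  -1.08] w 0.0477 g 0.0 q7 [-0.28  0.02  0.63  1.95 -0.01  1.18  1.87]
g turn [-5.000e-02  3.000e-02  3.591e+01] shift [-0.013 -2.604  1.456]
g turn [-0.02 -0.03 -0.09] shift [-0.013 -2.604  1.456]
```

Emit:
drive_tool(
  series=[0, 0, 0, 0, -1, 0.5, 0.1, 0, 0, 0, 0, -2, 1, 0.1, 0, 0, -0.1, 0, -2.6, 1.45, 0.1, 0, 0, -0.1, 0, -2.6, 1.45, 0.1, 0, 0, -0.1, 0, -2.6, 1.45, 0.1],
)

```text
time: 2.37
ee_pos: [0.4248, -0.2998, 0.131]
eef_rot: [0.024, 1.0, -0.0, -0.002]
ft_force: [0.2, 0.8, -0.2]
width: 0.0478
grip_force: 0.0
```

Run:
```python
from h import *
import cv2
goal([*GAUGE[:2],.034],-.053,"g")
print(get_calibration("wrist"))
im=camera("wrist"); cv2.imwrite("pics/w1.png",cv2.resize(im[:,:,::-1],(800,600),interpolation=cv2.INTER_CUBIC))
```

```text
t 2.37 pos [ 0.4248 -0.2998  0.131 ] F [ 0.15  0.78 -0.2 ] w 0.0478 g 0.0 q7 [-0.11  0.24  0.72  1.9  -0.17  1.07  2.2 ]
g turn [ 6.000e-02 -1.000e-02 -3.594e+01] shift [ 0.042 -0.143  2.426]
g turn [-0.   -0.04  0.06] shift [ 0.042 -0.143  2.426]
{'fovy': 65.70646984690485, 'cx': 259.9394581735768, 'cy': 189.40590084884974, 'xyz': array([ 0.34070726, -0.29613704,  0.27049552]), 'rotation': array([-0.11185003, -0.1056242 ,  0.68128569,  0.71566955])}
```

View pics/w1.png

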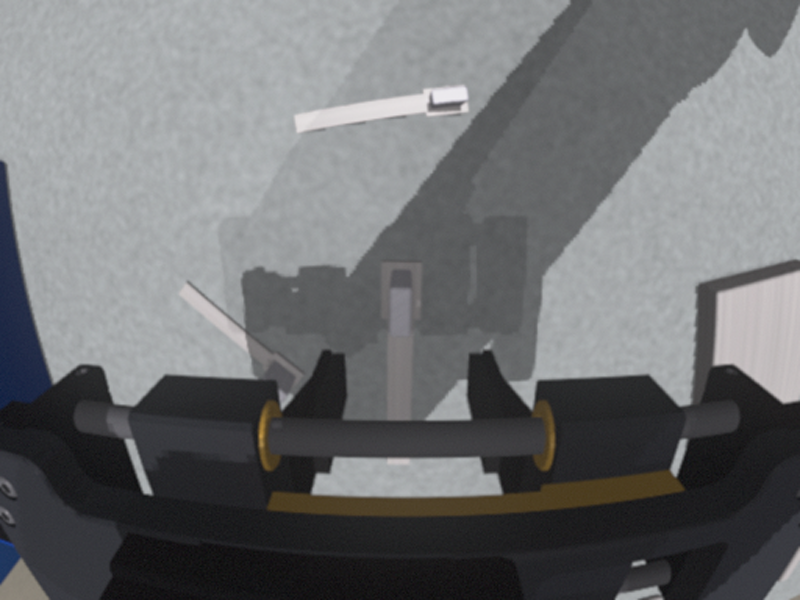

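The wrist view shows the gauge handle's top face at about (401,311), its foot end at (401,262), the small lookalike's handle at (283,372) and the bed's near corner at (716,290).

```bash
cat >> h.py <<'E'
def wray(c,u,w,z,s=800/512):
    "800x600 wrist pixel -> world on plane z"
    f=192/np.tan(np.radians(c["fovy"]/2)); a=np.array([(u+.5)/s-.5-c["cx"],(w+.5)/s-.5-c["cy"]])
    r=np.hypot(*a); th=r/f; d=np.array([np.sin(th)*a[0]/r,-np.sin(th)*a[1]/r,-np.cos(th)])
    d=R.from_quat(c["rotation"]).apply(d); return c["xyz"]+d*(z-c["xyz"][2])/d[2]
E
python3 - <<'E'
from h import *
c=get_calibration("wrist")
for n,p in dict(top=(401,311,.044),t1=(391,311,.044),t2=(411,311,.044),footend=(401,262,.004),blade=(399,425,.004),small=(283,372,.02),small2=(297,372,.0),bedNR=(716,290,.025)).items(): print(n,wray(c,*p).round(4))
print("bed NR pred",hp(-185,-40,25),"footend pred",R.from_euler("z",-.053).apply([-.018,0,0])+[*GAUGE[:2],0])
E
```

```text
top [ 0.4223 -0.302   0.044 ]
t1 [ 0.4221 -0.3072  0.044 ]
t2 [ 0.4226 -0.2968  0.044 ]
footend [ 0.4059 -0.3017  0.004 ]
blade [ 0.5192 -0.3089  0.004 ]
small [ 0.4679 -0.3781  0.02  ]
small2 [ 0.4781 -0.3749  0.    ]
bedNR [ 0.4258 -0.0969  0.025 ]
bed NR pred [ 0.42598777 -0.09731992  0.025     ] footend pred [ 0.40452528 -0.30454645  0.        ]
```

Emit:
drive_tool(
  series=[0, 0, 0.1, 0.05, -0.07, 0.8, 0.1, 0, 0, 0.1, 0.05, -0.07, 1.6, 0.1, 0, 0, 0.1, 0.05, -0.07, 2.2, 0.1, 0, 0, 0.1, 0.05, -0.07, 2.4, 0.1, 0, 0, 0.1, 0.05, -0.07, 2.4, -0.9, 0, 0, 0.1, 0.05, -0.07, 2.4, -0.9, 0, 0, 0.1, 0.05, -0.07, 2.4, -0.9, 0, 0, 0.1, 0.05, -0.07, 2.4, -0.9, 0, 0, 0.1, 0.05, -0.07, 2.4, -0.9, 0, 0, 0.1, 0.05, -0.07, 2.4, -0.9],
  grip_force=25,
)

```text
time: 3.25
ee_pos: [0.4247, -0.3015, 0.0371]
eef_rot: [0.026, 1.0, -0.0, 0.001]
ft_force: [0.1, -1.3, 1.2]
width: 0.0156
grip_force: 0.7
```

Run:
```python
from h import *
goal(hp(-155,0,110),HEAD[2],"pre")
```

```text
t 3.25 pos [ 0.4247 -0.3015  0.0371] F [ 0.13 -1.3   1.17] w 0.0156 g 0.7 q7 [-0.04  0.39  0.67  1.97 -0.31  0.88  2.3 ]
pre turn [2.000e-02 1.000e-02 3.369e+01] shift [-0.301  6.228 -1.822]
pre turn [-0.    0.02 -2.31] shift [-0.301  6.228 -1.822]
```

Emit:
drive_tool(
  series=[0, 0, 0, 0, 0, 0, -0.9, 0, 0, 0, 0, 0, 0, -0.9, 0, 0, 0, 0, 0, -0.6, -0.9, 0, 0, 0, 0, 0, -1.2, -0.9, 0, 0, -0.5, 0, 0, -1.8, -0.9, 0, 0, -0.5, 0, 0, -1.8, -0.9],
)

```text
time: 3.75
ee_pos: [0.4258, -0.3027, 0.1122]
eef_rot: [0.004, 1.0, -0.001, 0.003]
ft_force: [0.7, 0.3, -0.1]
width: 0.0119
grip_force: 24.9
```

Run:
```python
from h import *
goal(hp(-158,0,110),HEAD[2],"pre")
```

```text
t 3.75 pos [ 0.4258 -0.3027  0.1122] F [ 0.74  0.29 -0.08] w 0.0119 g 24.9 q7 [-0.09  0.26  0.71  1.92 -0.2   1.02  2.27]
pre turn [ 0.09  0.04 34.21] shift [-0.478  6.228  0.046]
pre turn [-0.03  0.06 -1.79] shift [-0.478  6.228  0.046]
```

Emit:
drive_tool(
  series=[0, 0, -0.5, -0.1, 0.8, 0, -0.9, 0, 0, -1, -0.2, 1.6, 0, -0.9, 0, 0, -1.5, -0.3, 2.5, 0, -0.9, 0, 0, -1.8, -0.4, 3.4, 0, -0.9, 0, 0, -1.8, -0.48, 4.3, 0, -0.9, 0, 0, -1.8, -0.48, 5.2, 0, -0.9, 0, 0, -1.8, -0.48, 5.9, 0, -0.9, 0, 0, -1.8, -0.48, 6.23, 0, -0.9, 0, 0, -1.8, -0.48, 6.23, 0, -0.9, 0, 0, -1.8, -0.48, 6.23, 0, -0.9],
)

```text
time: 4.58
ee_pos: [0.4453, -0.052, 0.108]
eef_rot: [-0.075, 0.997, 0.0, -0.0]
ft_force: [0.2, -1.3, -1.2]
width: 0.0117
grip_force: 24.9
```

Run:
```python
from h import *
import cv2
goal(hp(-158,0,66),HEAD[2],"pre")
im=camera("wrist"); cv2.imwrite("pics/w2.png",cv2.resize(im[:,:,::-1],(800,600),interpolation=cv2.INTER_CUBIC))
b=camera("side")[170:270,190:320,::-1]
cv2.imwrite("pics/s2.png",cv2.resize(b,None,fx=6,fy=6,interpolation=cv2.INTER_CUBIC))
```

```text
t 4.58 pos [ 0.4453 -0.052   0.108 ] F [ 0.21 -1.25 -1.21] w 0.0117 g 24.9 q7 [-0.48  0.07  0.52  2.09 -0.04  0.99  1.78]
pre turn [ 1.0e-02  0.0e+00 -3.6e+01] shift [-0.029 -0.049  1.05 ]
pre turn [ 0.   -0.01  0.  ] shift [-0.029 -0.049  1.05 ]
```

View pics/w2.png

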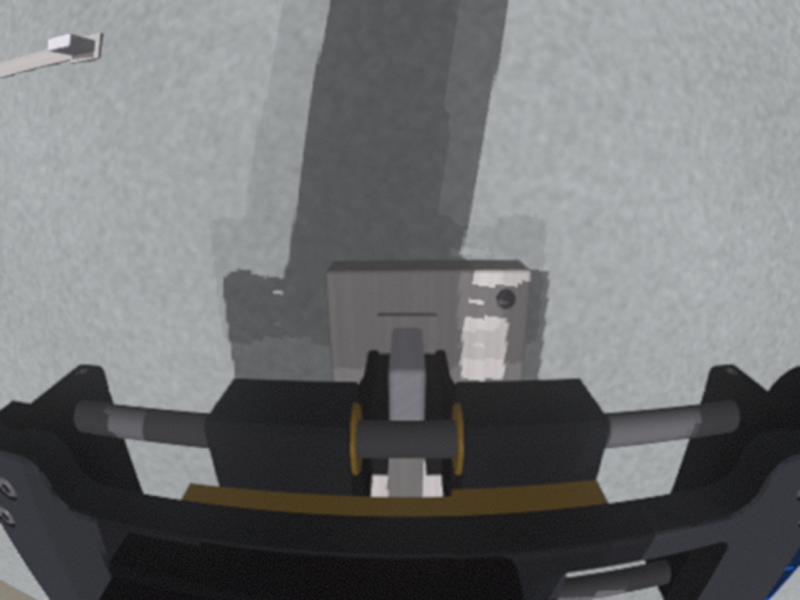

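The gauge is held square over the bed. The bed's near top edge runs from (330,270) to (529,271), and the handle rises at x≈407.

Run:
```python
from h import *
c=get_calibration("wrist")
a=wray(c,330,271,.025);b=wray(c,529,271,.025)
print(a,hp(-185,-40,25),b,hp(-185,65,25),np.hypot(*(a-b)[:2]))
m=(a+b)/2-R.from_euler("z",HEAD[2]).apply([-.185,.0125,0]);print(m,np.arctan2(-(b-a)[0],(b-a)[1]))
```

```text
[ 0.42508085 -0.0957555   0.025     ] [ 0.42598777 -0.09731992  0.025     ] [0.41043336 0.00335846 0.025     ] [0.41040059 0.00651668 0.025     ] 0.10019044800993301
[ 0.60256293 -0.0310969   0.025     ] 0.1467222870805441
```

View pics/s2.png

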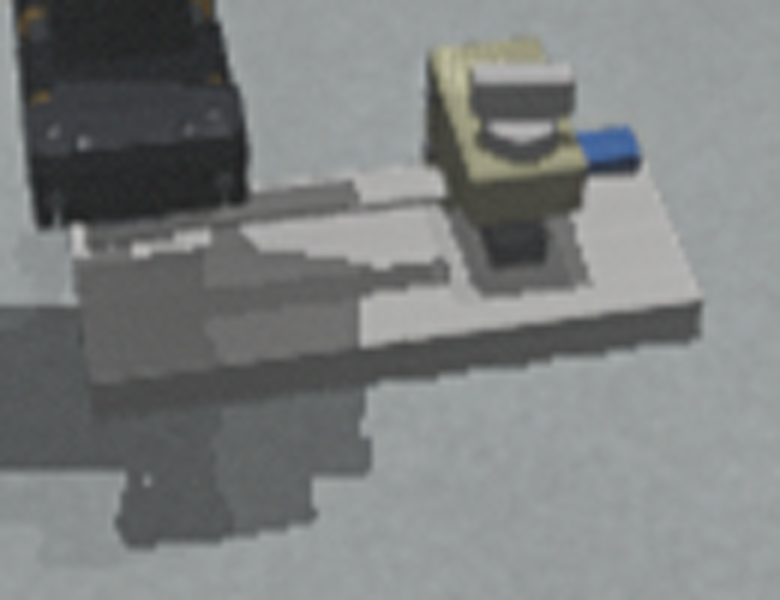

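The side crop shows the blade hovering over the bed with its tip short of the shoe (515,240), and the bar level at (472–575,72). Now I lower the gauge.

Emit:
drive_tool(
  series=[0, 0, 0, -0.03, -0.05, 0.4, -0.9, 0, 0, 0, -0.03, -0.05, 0.8, -0.9, 0, 0, 0, -0.03, -0.05, 1, -0.9, 0, 0, 0, -0.03, -0.05, 1.05, -0.9, 0, 0, 0, -0.03, -0.05, 1.08, -0.9, 0, 0, 0, -0.03, -0.05, 1.1, -0.9, 0, 0, 0, -0.03, -0.05, 1.1, -0.9, 0, 0, 0, -0.03, -0.05, 1.1, -0.9],
)

```text
time: 5.35
ee_pos: [0.4475, -0.0542, 0.0649]
eef_rot: [-0.074, 0.997, 0.0, 0.0]
ft_force: [0.4, 0.8, -0.5]
width: 0.012
grip_force: 24.9
```

Emit:
drive_tool(
  series=[0, 0, 0, 0, 0, 0.02, -0.9, 0, 0, 0, 0, 0, 0.04, -0.9, 0, 0, 0, 0, 0, 0.06, -0.9, 0, 0, 0, 0, 0, 0.06, -0.9],
)

```text
time: 5.68
ee_pos: [0.4473, -0.0541, 0.062]
eef_rot: [-0.074, 0.997, 0.0, 0.0]
ft_force: [0.2, -0.8, -0.9]
width: 0.0115
grip_force: 24.9
```

Emit:
drive_tool(
  series=[0, 0, 0, 0, 0, 0.01, -0.9, 0, 0, 0, 0, 0, 0.02, -0.9, 0, 0, 0, 0, 0, 0.03, -0.9, 0, 0, 0, 0, 0, 0.03, -0.9],
)

```text
time: 6.02
ee_pos: [0.4473, -0.0541, 0.0619]
eef_rot: [-0.074, 0.997, 0.0, -0.0]
ft_force: [-8.9, 0.8, 20.7]
width: 0.012
grip_force: 25.0
```

Contact. I release so the gauge settles flat, then regrip.

Emit:
drive_tool(
  series=[0, 0, 0, 0, 0, -0.03, -0.4, 0, 0, 0, 0, 0, -0.03, -0.4, 0, 0, 0, 0, 0, -0.03, -0.4, 0, 0, 0, 0, 0, -0.03, -0.4, 0, 0, 0, 0, 0, -0.03, -0.9, 0, 0, 0, 0, 0, -0.03, -0.9, 0, 0, 0, 0, 0, -0.03, -0.9, 0, 0, 0, 0, 0, -0.03, -0.9, 0, 0, 0, 0, 0, -0.03, -0.9],
  grip_force=12,
)

```text
time: 6.77
ee_pos: [0.4471, -0.0541, 0.0619]
eef_rot: [-0.074, 0.997, 0.0, -0.0]
ft_force: [0.3, -0.6, -1.3]
width: 0.0116
grip_force: 12.0
```

Run:
```python
from h import *
s,q=state()
goal(hp(-98,0,0)+[0,0,s["ee_pos"][2]],HEAD[2],"in")
```

```text
t 6.77 pos [ 0.4471 -0.0541  0.0619] F [ 0.27 -0.62 -1.26] w 0.0116 g 12.0 q7 [-0.46  0.16  0.52  2.13 -0.1   0.88  1.83]
t 6.77 pos [ 0.4471 -0.0541  0.0619] F [ 0.27 -0.62 -1.26] w 0.0116 g 12.0 q7 [-0.46  0.16  0.52  2.13 -0.1   0.88  1.83]
in turn [-0.   -0.   35.99] shift [-1.493  0.012 -0.   ]
in turn [ 0.   -0.   -0.01] shift [-1.493  0.012 -0.   ]
```

Emit:
drive_tool(
  series=[0, 0, 0, -0.15, 0, 0, -0.9, 0, 0, 0, -0.3, 0, 0, -0.9, 0, 0, 0, -0.45, 0, 0, -0.9, 0, 0, 0, -0.6, 0, 0, -0.9, 0, 0, 0, -0.7, 0, 0, -0.9, 0, 0, 0, -0.8, 0, 0, -0.9, 0, 0, 0, -0.8, 0, 0, -0.9],
)

```text
time: 7.35
ee_pos: [0.4795, -0.0493, 0.0619]
eef_rot: [-0.074, 0.997, -0.0, 0.0]
ft_force: [-0.2, 0.2, -2.0]
width: 0.0115
grip_force: 12.0
```

Emit:
drive_tool(
  series=[0, 0, 0, -0.12, 0, 0, -0.9, 0, 0, 0, -0.24, 0, 0, -0.9, 0, 0, 0, -0.36, 0, 0, -0.9, 0, 0, 0, -0.48, 0, 0, -0.9, 0, 0, 0, -0.6, 0, 0, -0.9, 0, 0, 0, -0.7, 0, 0, -0.9, 0, 0, 0, -0.7, 0, 0, -0.9, 0, 0, 0, -0.7, 0, 0, -0.9],
)

```text
time: 8.02
ee_pos: [0.5066, -0.0453, 0.0618]
eef_rot: [-0.074, 0.997, -0.0, -0.0]
ft_force: [0.1, -0.7, -0.5]
width: 0.012
grip_force: 12.0
```

Run:
```python
from h import *
import cv2
state()
b=camera("side")[170:270,190:320,::-1]
t=camera("top")[150:250,220:300,::-1]
o=np.hstack([cv2.resize(b,None,fx=4,fy=4,interpolation=cv2.INTER_CUBIC),cv2.resize(t,None,fx=3.3,fy=4,interpolation=cv2.INTER_CUBIC)])
cv2.imwrite("pics/s3.png",o)
print((proj("side",[hp(32,-8,29),hp(12,-15,29)])-[190,170])*4)
```

```text
t 8.02 pos [ 0.5066 -0.0453  0.0618] F [ 0.14 -0.73 -0.46] w 0.012 g 12.0 q7 [-0.44  0.29  0.5   1.98 -0.17  0.91  1.86]
[[391.31942338 169.88021555]
 [363.58852806 181.38548346]]
```

View pics/s3.png

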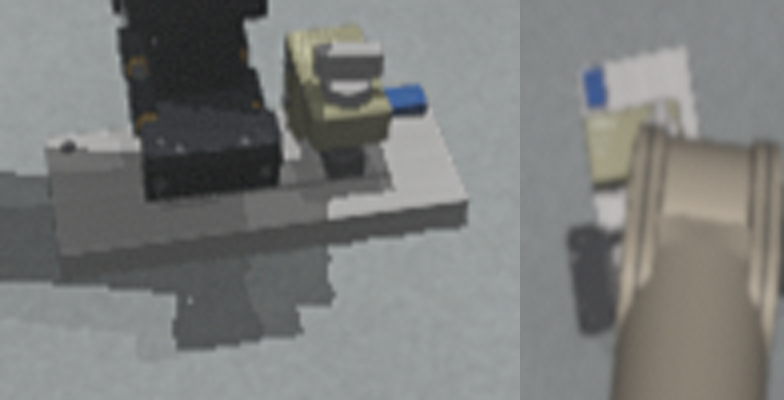

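The side panel shows the blade running along the bed into the gap and past the shoe at (345,160). I felt no obstruction on the way in. Next I release, rise, and go to the screw.

Emit:
drive_tool(
  series=[0, 0, 0, 0, 0, 0, -0.1, 0, 0, 0, 0, 0, 0, -0.1, 0, 0, 0, 0, 0, 0, -0.1, 0, 0, 0, 0, 0, -0.5, -0.1, 0, 0, 0, 0, 0, -1.4, -0.1, 0, 0, 0, 0, 0, -2.4, -0.1, 0, 0, 0, 0, 0, -3.1, -0.1, 0, 0, 0, -1, 0, -3.3, -0.1, 0, 0, 0, -2, 0, -3.3, -0.1, 0, 0, 0, -2.4, 0, -3.3, -0.1],
)

```text
time: 8.95
ee_pos: [0.6052, -0.029, 0.1952]
eef_rot: [-0.075, 0.997, 0.001, 0.002]
ft_force: [-0.6, 1.1, -0.9]
width: 0.039
grip_force: 0.0
```

Run:
```python
from h import *
import cv2
goal(hp(0,0,131),HEAD[2]-.2,"scr")
im=camera("wrist"); c=get_calibration("wrist"); np.save("c4.npy",c,allow_pickle=True)
cv2.imwrite("pics/w4.png",cv2.resize(im[:,:,::-1],(800,600),interpolation=cv2.INTER_CUBIC))
```

```text
t 8.95 pos [ 0.6052 -0.029   0.1952] F [-0.59  1.1  -0.91] w 0.039 g 0.0 q7 [-0.45  0.34  0.53  1.61 -0.18  1.23  1.83]
scr turn [-7.000e-02  2.000e-02 -3.369e+01] shift [ 0.067 -0.024  1.604]
scr turn [0.01 0.05 2.31] shift [ 0.067 -0.024  1.604]
```

View pics/w4.png

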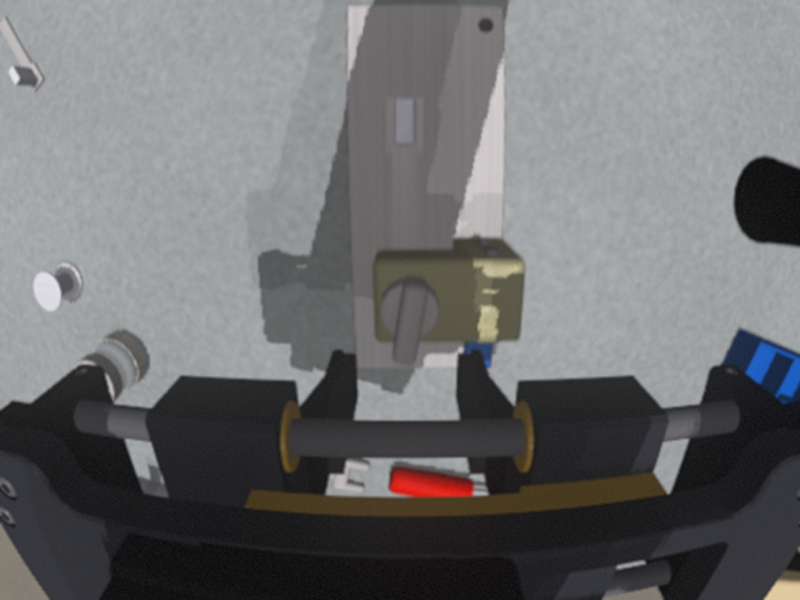

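The wrist view shows the bar's top face running from (412,281) to (404,361), the gauge handle at (404,122), and the arm's near edge from (376,252).

Run:
```python
from h import *
c=np.load("c4.npy",allow_pickle=True).item()
a=wray(c,412,281,.128);b=wray(c,404,361,.128)
yaw=np.arctan2((b-a)[1],(b-a)[0]);print(a,b,(a+b)/2,np.hypot(*(b-a)[:2]),"yaw",yaw,"reading",HEAD[2]-yaw)
l=wray(c,376,252,.092);print("arm NR",l,hp(-25,-20,92)); g=wray(c,404,122,.069);print("gauge",g,"local",R.from_euler("z",-HEAD[2]).apply(g-[HEAD[0],HEAD[1],0]))
p=(a+b)/2
goal([(p[0]+HEAD[0])/2,(p[1]+HEAD[1])/2,.131],yaw,"scr")
```

```text
[ 0.5798897  -0.03093493  0.128     ] [ 0.62067941 -0.02859399  0.128     ] [ 0.60028455 -0.02976446  0.128     ] 0.040856832457536074 yaw 0.05732745401708763 reading 0.09167254598291236
arm NR [ 0.57710181 -0.0503377   0.092     ] [ 0.58124599 -0.05378963  0.092     ]
gauge [ 0.50600474 -0.04606622  0.069     ] local [-0.09826104 -0.00119265  0.069     ]
t 9.0 pos [ 0.6056 -0.0289  0.194 ] F [-2.51  1.8  -0.88] w 0.039 g 0.0 q7 [-0.45  0.34  0.53  1.61 -0.18  1.23  1.83]
scr turn [ -0.04  -0.   -34.93] shift [ 0.106 -0.014  1.574]
scr turn [-0.    0.03  1.07] shift [ 0.106 -0.014  1.574]
```

Emit:
drive_tool(
  series=[0, 0, 0.6, 0.1, -0.02, 0.4, -0.3, 0, 0, 1.1, 0.1, -0.02, 0.8, -0.3, 0, 0, 1.1, 0.1, -0.02, 1.2, -0.3, 0, 0, 1.1, 0.1, -0.02, 1.5, -0.3, 0, 0, 1.1, 0.1, -0.02, 1.57, -0.3, 0, 0, 1.1, 0.1, -0.02, 1.57, -0.9, 0, 0, 1.1, 0.1, -0.02, 1.57, -0.9, 0, 0, 1.1, 0.1, -0.02, 1.57, -0.9, 0, 0, 1.1, 0.1, -0.02, 1.57, -0.9, 0, 0, 1.1, 0.1, -0.02, 1.57, -0.9],
  grip_force=15,
)

```text
time: 9.83
ee_pos: [0.5975, -0.0286, 0.132]
eef_rot: [-0.028, 1.0, 0.002, -0.0]
ft_force: [-5.1, 10.2, 2.8]
width: 0.012
grip_force: 15.0
```

Emit:
drive_tool(
  series=[0, 0, 0, 0, 0, 0, -0.9, 0, 0, 0, 0, 0, 0, -0.9],
)

```text
time: 10.0
ee_pos: [0.5975, -0.0286, 0.132]
eef_rot: [-0.028, 1.0, 0.002, -0.0]
ft_force: [-3.7, 11.7, 2.7]
width: 0.0119
grip_force: 15.0
```

```bash
cat >> h.py <<'E'
def bar():
    s,q=state(); x=q.apply([-1,0,0]); y=np.arctan2(x[1],x[0]); print("tool yaw",y,"reading",HEAD[2]-y,"Tz",s["torque"]); return s
E
python3 - <<'E'
from h import *
bar()
E
```

```text
t 10.0 pos [ 0.5975 -0.0286  0.132 ] F [-3.72 11.69  2.73] w 0.0119 g 15.0 q7 [-0.45  0.39  0.52  1.69 -0.22  1.12  1.77]
tool yaw 0.05516196365541032 reading 0.09383803634458968 Tz [2.47296434 0.87311028 0.03633402]
```

Emit:
drive_tool(
  series=[0, 0, 0, -0.05, 0.01, 0, -0.9, 0, 0, 0, -0.1, 0.02, 0, -0.9, 0, 0, 0, -0.1, 0.02, 0, -0.9, 0, 0, 0, -0.1, 0.02, 0, -0.9],
)

```text
time: 10.33
ee_pos: [0.599, -0.0284, 0.1316]
eef_rot: [-0.027, 1.0, 0.002, -0.003]
ft_force: [-17.9, 9.8, 11.2]
width: 0.012
grip_force: 15.0
```

Emit:
drive_tool(
  series=[0, 0, 0, 0, 0, 0, -0.6, 0, 0, 0, 0, 0, 0, -0.6, 0, 0, 0, 0, 0.03, 0, -0.6, 0, 0, 0, 0, 0.03, 0, -0.6],
  grip_force=6,
)

```text
time: 10.67
ee_pos: [0.6021, -0.0304, 0.1319]
eef_rot: [-0.026, 1.0, -0.0, 0.001]
ft_force: [0.5, 0.0, -0.2]
width: 0.0168
grip_force: 0.0
```

Run:
```python
from h import *
bar()
```

```text
t 10.67 pos [ 0.6021 -0.0304  0.1319] F [ 0.5   0.02 -0.21] w 0.0168 g 0.0 q7 [-0.45  0.4   0.52  1.68 -0.22  1.12  1.76]
tool yaw 0.05177449511522063 reading 0.09722550488477937 Tz [0.05653751 0.01007204 0.0530174 ]
```

Emit:
drive_tool(
  series=[0, 0, 0, 0, 0.03, 0, -0.6, 0, 0, 0, 0, 0.06, 0, -0.6, 0, 0, 0, 0, 0.06, 0, -0.9, 0, 0, 0, 0, 0.06, 0, -0.9, 0, 0, 0, 0, 0.06, 0, -0.9],
)

```text
time: 11.08
ee_pos: [0.6015, -0.028, 0.1312]
eef_rot: [-0.026, 1.0, -0.0, 0.0]
ft_force: [0.2, 0.5, 0.1]
width: 0.0119
grip_force: 6.0
```

Emit:
drive_tool(
  series=[0, 0, 0.8, 0, 0, 0, -0.9, 0, 0, 1.8, 0, 0, 0, -0.9, 0, 0, 2.8, 0, 0, 0, -0.9, 0, 0, 3.8, 0, 0, 0, -0.9, 0, 0, 4.8, 0, 0, 0, -0.9, 0, 0, 5.6, 0, 0, 0, -0.9, 0, 0, 6, 0, 0, 0, -0.9, 0, 0, 6, 0, 0, 0, -0.9],
  grip_force=10,
)

```text
time: 11.75
ee_pos: [0.6015, -0.0278, 0.1312]
eef_rot: [0.234, 0.972, 0.0, 0.0]
ft_force: [-0.2, 0.1, 1.3]
width: 0.0117
grip_force: 10.0
```

Run:
```python
from h import *
bar()
```

```text
t 11.75 pos [ 0.6015 -0.0278  0.1312] F [-0.16  0.09  1.31] w 0.0117 g 10.0 q7 [-0.52  0.42  0.62  1.69 -0.27  1.12  1.27]
tool yaw -0.47336055583319897 reading 0.6223605558331989 Tz [ 0.1703832  -0.2102384  -0.08837492]
```

Emit:
drive_tool(
  series=[0, 0, 0.8, 0, 0, 0, -0.9, 0, 0, 1.8, 0, 0, 0, -0.9, 0, 0, 2.8, 0, 0, 0, -0.9, 0, 0, 3.8, 0, 0, 0, -0.9, 0, 0, 4.8, 0, 0, 0, -0.9, 0, 0, 5.8, 0, 0, 0, -0.9, 0, 0, 6.6, 0, 0, 0, -0.9, 0, 0, 6.6, 0, 0, 0, -0.9],
)

```text
time: 12.42
ee_pos: [0.6017, -0.0276, 0.1312]
eef_rot: [0.501, 0.865, 0.0, 0.0]
ft_force: [2.1, 0.9, 0.5]
width: 0.0118
grip_force: 10.0
```

Run:
```python
from h import *
bar()
b=camera("side"); import cv2
cv2.imwrite("pics/s5.png",cv2.resize(b[190:240,250:310,::-1],None,fx=12,fy=12,interpolation=cv2.INTER_CUBIC))
```

```text
t 12.42 pos [ 0.6017 -0.0276  0.1312] F [2.15 0.91 0.49] w 0.0118 g 10.0 q7 [-0.61  0.44  0.74  1.69 -0.33  1.13  0.74]
tool yaw -1.0492982997327815 reading 1.1982982997327816 Tz [ 0.29064137 -0.44139479 -0.06013693]
```

View pics/s5.png

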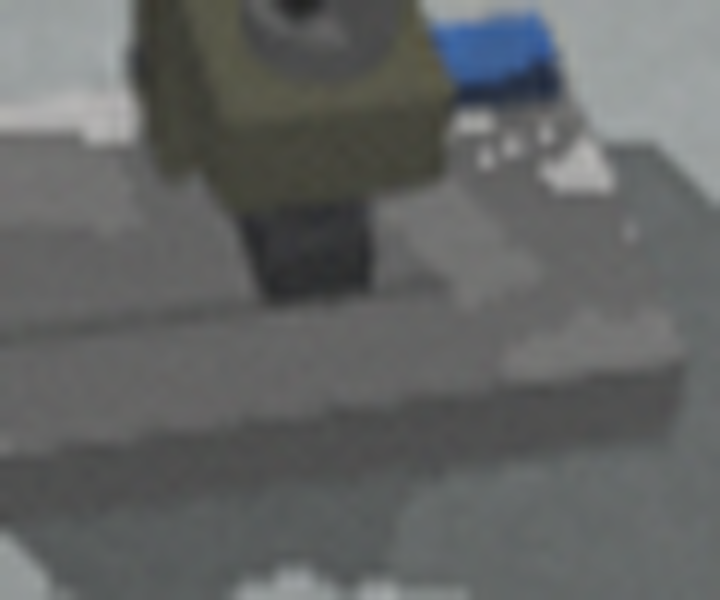

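The crop shows the blade's tip past the shoe at about (450,280). The shoe's lower front edge is at row ≈298, between columns 270 and 370. That lets me estimate the gap.

Run:
```python
from h import *
HEAD[:]=[.6017,-.0277,.149]
for P in [(12,-15,25),(12,-15,29),(12,-15,31),(12,-15,33),(-12,-15,29),(25,-20,62),(75,-40,25),(32,-8,29)]:
    print(P,((proj("side",hp(*P))[0]-[250,190]+.5)*12).round(0))
```

```text
(12, -15, 25) [368. 315.]
(12, -15, 29) [370. 302.]
(12, -15, 31) [370. 295.]
(12, -15, 33) [371. 288.]
(-12, -15, 29) [259. 315.]
(25, -20, 62) [447. 198.]
(75, -40, 25) [688. 362.]
(32, -8, 29) [453. 267.]
```

```bash
sed -i 's/^HEAD=.*; GAUGE/HEAD=np.array([.6016,-.0278,.149]); GAUGE/' h.py
python3 - <<'E'
from h import *
goal([.5066,-.0453,.0620],HEAD[2],"gauge")
E
```

```text
t 12.47 pos [ 0.6017 -0.0275  0.1313] F [ 2.91  1.9  -0.4 ] w 0.012 g 10.0 q7 [-0.61  0.44  0.74  1.69 -0.33  1.13  0.75]
gauge turn [ 1.000e-02 -1.000e-02  2.232e+01] shift [ 0.81  -2.281  1.729]
gauge turn [ 1.000e-02  1.000e-02 -1.368e+01] shift [ 0.81  -2.281  1.729]
```

Emit:
drive_tool(
  series=[0, 0, 0, 0, 0, 0, -0.3, 0, 0, 0, 0, 0, 0, -0.3, 0, 0, 0, 0, 0, -0.4, -0.3, 0, 0, -1, 0, 0, -0.9, -0.3, 0, 0, -2.4, 0.2, -0.6, -1, -0.3, 0, 0, -3.8, 0.4, -1.2, -1, -0.3, 0, 0, -5.2, 0.81, -2.28, -1, -0.3, 0, 0, -6.6, 0.81, -2.28, -1, -0.3, 0, 0, -8, 0.81, -2.28, -1, -0.3, 0, 0, -9.4, 0.81, -2.28, -1, -0.3],
)

```text
time: 13.3
ee_pos: [0.5053, -0.0456, 0.1715]
eef_rot: [0.11, 0.994, 0.001, 0.0]
ft_force: [0.5, -1.0, 0.1]
width: 0.0306
grip_force: 0.0
```

Run:
```python
from h import *
goal([.5066,-.0453,.0620],HEAD[2],"gauge")
```

```text
t 13.3 pos [ 0.5053 -0.0456  0.1715] F [ 0.49 -1.02  0.09] w 0.0306 g 0.0 q7 [-0.63  0.14  0.68  1.89 -0.1   1.14  1.44]
gauge turn [ 1.000e-02 -2.000e-02  3.177e+01] shift [-0.03   0.012  2.736]
gauge turn [ 0.02  0.   -4.23] shift [-0.03   0.012  2.736]
```

Emit:
drive_tool(
  series=[0, 0, -1.4, -0.03, 0, 0.6, -0.3, 0, 0, -2.8, -0.03, 0, 1.2, -0.3, 0, 0, -4.2, -0.03, 0, 1.8, -0.3, 0, 0, -4.2, -0.03, 0, 2.4, -0.3, 0, 0, -4.2, -0.03, 0, 2.7, -0.3, 0, 0, -4.2, -0.03, 0, 2.72, -0.3, 0, 0, -4.2, -0.03, 0, 2.72, -0.9, 0, 0, -4.2, -0.03, 0, 2.72, -0.9, 0, 0, -4.2, -0.03, 0, 2.72, -0.9, 0, 0, -4.2, -0.03, 0, 2.72, -0.9],
  grip_force=10,
)

```text
time: 14.13
ee_pos: [0.5081, -0.0456, 0.0635]
eef_rot: [-0.069, 0.998, 0.0, 0.001]
ft_force: [0.4, 0.4, -0.1]
width: 0.0121
grip_force: 10.1
```

Emit:
drive_tool(
  series=[0, 0, 0, 0, 0, 0, -0.9],
)

```text
time: 14.22
ee_pos: [0.5081, -0.0455, 0.0634]
eef_rot: [-0.07, 0.998, 0.0, 0.001]
ft_force: [-0.8, 0.3, 7.9]
width: 0.0119
grip_force: 10.0
```

```bash
cat >> h.py <<'E'
def force(n=12):
    "mean force in the head's axes over n control periods (camera calls pass the time)"
    f=[]
    for _ in range(n):
        camera("side"); f.append(telemetry.read_state()["ft_force"])
    f=R.from_euler("z",-HEAD[2]).apply(f); print("F head axes",f.mean(0).round(2),"+-",(f.std(0)/n**.5).round(2)); state()
E
python3 - <<'E'
from h import *
force(8)
E
```

```text
F head axes [-1.35  0.81  7.51] +- [0.13 0.18 0.12]
t 14.62 pos [ 0.5081 -0.0455  0.0634] F [-2.1   1.32  7.93] w 0.0117 g 10.0 q7 [-0.54  0.3   0.61  1.98 -0.22  0.92  1.9 ]
```

Emit:
drive_tool(
  series=[0, 0, 0, 0, 0, -0.01, -0.9, 0, 0, 0, 0, 0, -0.016, -0.9, 0, 0, 0, 0.02, 0, -0.016, -0.9, 0, 0, 0, 0.04, 0, -0.016, -0.9, 0, 0, 0, 0.06, 0, -0.016, -0.9, 0, 0, 0, 0.08, 0, -0.016, -0.9, 0, 0, 0, 0.1, 0, -0.016, -0.9],
)

```text
time: 15.2
ee_pos: [0.504, -0.0462, 0.0634]
eef_rot: [-0.07, 0.998, 0.0, 0.001]
ft_force: [2.9, 0.5, 4.6]
width: 0.0119
grip_force: 10.0
```

Run:
```python
from h import *
force(10)
```

```text
F head axes [3.5  0.14 5.64] +- [0.22 0.21 0.16]
t 15.7 pos [ 0.5039 -0.0462  0.0634] F [ 2.78 -0.25  5.65] w 0.0119 g 10.0 q7 [-0.54  0.29  0.61  1.99 -0.21  0.92  1.89]
```

Emit:
drive_tool(
  series=[0, 0, 0, 0, 0, -0.02, -0.9, 0, 0, 0, 0, 0, -0.047, -0.9, 0, 0, 0, 0.02, 0, -0.047, -0.9, 0, 0, 0, 0.04, 0, -0.047, -0.9, 0, 0, 0, 0.06, 0, -0.047, -0.9, 0, 0, 0, 0.08, 0, -0.047, -0.9],
)

```text
time: 16.2
ee_pos: [0.4997, -0.0467, 0.0645]
eef_rot: [-0.069, 0.998, 0.0, -0.0]
ft_force: [0.5, -0.0, -2.9]
width: 0.0121
grip_force: 10.0
```

Run:
```python
from h import *
force(10)
```

```text
F head axes [-0.65 -0.   -2.12] +- [0.19 0.18 0.18]
t 16.7 pos [ 0.5001 -0.0467  0.0648] F [-1.18  0.53 -2.31] w 0.0119 g 10.0 q7 [-0.54  0.28  0.62  2.   -0.21  0.92  1.89]
```

Emit:
drive_tool(
  series=[0, 0, 0, 0, 0, 0.02, -0.9, 0, 0, 0, 0, 0, 0.02, -0.9, 0, 0, 0, -0.05, 0, 0.02, -0.9, 0, 0, 0, -0.1, 0, 0.02, -0.9, 0, 0, 0, -0.15, 0, 0.02, -0.9, 0, 0, 0, -0.2, 0, 0.02, -0.9, 0, 0, 0, -0.2, 0, 0.02, -0.9, 0, 0, 0, -0.2, 0, 0.02, -0.3, 0, 0, 0, -0.2, 0, 0.02, -0.3, 0, 0, 0, -0.2, 0, 0, -0.3],
)

```text
time: 17.53
ee_pos: [0.508, -0.0456, 0.0648]
eef_rot: [-0.069, 0.998, 0.0, -0.0]
ft_force: [0.1, 0.5, -0.5]
width: 0.0245
grip_force: 0.0
```

Run:
```python
from h import *
goal([.6016,-.0278,.1312],HEAD[2]-1.198,"scr")
```

```text
t 17.53 pos [ 0.508  -0.0456  0.0648] F [ 0.05  0.52 -0.47] w 0.0245 g 0.0 q7 [-0.54  0.3   0.61  1.98 -0.22  0.92  1.89]
scr turn [  0.     0.   -22.39] shift [-2.378  0.116 -1.66 ]
scr turn [ 0.   -0.   13.61] shift [-2.378  0.116 -1.66 ]
```

Emit:
drive_tool(
  series=[0, 0, 0, 0, 0, -0.9, -0.3, 0, 0, 1.2, 0, 0, -1.8, -0.3, 0, 0, 2.6, -0.1, 0, -2.7, -0.3, 0, 0, 4, -1, 0.11, -2.7, -0.3, 0, 0, 5.4, -2, 0.11, -2.7, -0.3, 0, 0, 6.8, -2.38, 0.11, -2.7, -0.3, 0, 0, 8.2, -2.38, 0.11, -2.7, -0.3, 0, 0, 9.6, -2.38, 0.11, -2.7, -0.3, 0, 0, 11, -2.38, 0.11, -2.7, -0.3, 0, 0, 12.4, -2.38, 0.11, -2.7, -0.3],
)

```text
time: 18.37
ee_pos: [0.6018, -0.0281, 0.1728]
eef_rot: [0.457, 0.889, -0.0, -0.0]
ft_force: [-0.0, 0.4, 0.5]
width: 0.031
grip_force: 0.0
```

Run:
```python
from h import *
goal([.6016,-.0278,.1312],HEAD[2]-1.198,"scr")
```

```text
t 18.37 pos [ 0.6018 -0.0281  0.1728] F [-0.04  0.41  0.47] w 0.031 g 0.0 q7 [-0.66  0.42  0.81  1.65 -0.32  1.21  0.84]
scr turn [  0.    -0.   -34.86] shift [8.00e-03 1.00e-03 1.04e+00]
scr turn [-0.   -0.    1.14] shift [8.00e-03 1.00e-03 1.04e+00]
```

Emit:
drive_tool(
  series=[0, 0, 1.1, 0, 0, 0.5, -0.3, 0, 0, 1.1, 0, 0, 1, -0.3, 0, 0, 1.1, 0, 0, 1.04, -0.3, 0, 0, 1.1, 0, 0, 1.04, -0.5, 0, 0, 1.1, 0, 0, 1.04, -0.5, 0, 0, 1.1, 0, 0, 1.04, -0.9, 0, 0, 1.1, 0, 0, 1.04, -0.9, 0, 0, 1.1, 0, 0, 1.04, -0.9],
)

```text
time: 19.03
ee_pos: [0.6021, -0.0281, 0.1321]
eef_rot: [0.496, 0.868, 0.0, 0.0]
ft_force: [-0.9, -0.0, 3.5]
width: 0.0119
grip_force: 10.0
```

Emit:
drive_tool(
  series=[0, 0, 0.8, 0, 0, 0, -0.9, 0, 0, 1.6, 0, 0, 0, -0.9, 0, 0, 2.4, 0, 0, 0, -0.9, 0, 0, 3.2, 0, 0, 0, -0.9, 0, 0, 4, 0, 0, 0, -0.9, 0, 0, 4, 0, 0, 0, -0.9],
)

```text
time: 19.53
ee_pos: [0.6021, -0.0281, 0.132]
eef_rot: [0.641, 0.767, 0.0, 0.0]
ft_force: [-1.3, 0.3, 6.5]
width: 0.0119
grip_force: 10.0
```

Run:
```python
from h import *
bar()
goal([.508,-.0456,.0632],HEAD[2],"gauge")
```

```text
t 19.53 pos [ 0.6021 -0.0281  0.132 ] F [-1.29  0.3   6.51] w 0.0119 g 10.0 q7 [-0.71  0.49  0.88  1.7  -0.41  1.15  0.47]
tool yaw -1.3917999164709842 reading 1.5407999164709842 Tz [-0.09845471  0.37866139 -0.02990157]
t 19.53 pos [ 0.6021 -0.0281  0.132 ] F [-1.29  0.3   6.51] w 0.0119 g 10.0 q7 [-0.71  0.49  0.88  1.7  -0.41  1.15  0.47]
gauge turn [ 1.000e-02 -1.000e-02  1.834e+01] shift [-0.012 -2.394  1.719]
gauge turn [ 1.000e-02  1.000e-02 -1.766e+01] shift [-0.012 -2.394  1.719]
```

Emit:
drive_tool(
  series=[0, 0, 0, 0, 0, 0, -0.3, 0, 0, 0, 0, 0, 0, -0.3, 0, 0, 0, 0, 0, -0.5, -0.3, 0, 0, -1.4, 0, 0, -1, -0.3, 0, 0, -2.8, 0, -0.8, -1, -0.3, 0, 0, -4.2, 0, -1.6, -1, -0.3, 0, 0, -5.6, 0, -2.39, -1, -0.3, 0, 0, -7, 0, -2.39, -1, -0.3, 0, 0, -8.4, 0, -2.39, -0.8, -0.3, 0, 0, -9.8, 0, -2.39, -0.6, -0.3],
)

```text
time: 20.37
ee_pos: [0.5078, -0.045, 0.1558]
eef_rot: [0.26, 0.966, 0.001, 0.001]
ft_force: [0.4, 0.3, 0.0]
width: 0.0302
grip_force: 0.0
```

Run:
```python
from h import *
goal([.508,-.0456,.0635],HEAD[2],"gauge")
```

```text
t 20.37 pos [ 0.5078 -0.045   0.1558] F [0.41 0.33 0.04] w 0.0302 g 0.0 q7 [-0.76  0.18  0.84  1.91 -0.15  1.11  1.19]
gauge turn [ 2.000e-02 -4.000e-02  2.827e+01] shift [-0.01  -0.016  2.307]
gauge turn [ 0.03  0.02 -7.73] shift [-0.01  -0.016  2.307]
```

Emit:
drive_tool(
  series=[0, 0, -1.4, -0.01, -0.01, 0.4, -0.3, 0, 0, -2.8, -0.01, -0.01, 0.8, -0.3, 0, 0, -4.2, -0.01, -0.01, 1.2, -0.3, 0, 0, -5.6, -0.01, -0.01, 1.5, -0.3, 0, 0, -7, -0.01, -0.01, 1.9, -0.3, 0, 0, -7.7, -0.01, -0.01, 2.25, -0.3, 0, 0, -7.7, -0.01, -0.01, 2.28, -0.5, 0, 0, -7.7, -0.01, -0.01, 2.28, -0.5, 0, 0, -7.7, -0.01, -0.01, 2.28, -0.5],
)

```text
time: 21.12
ee_pos: [0.5083, -0.0461, 0.0648]
eef_rot: [-0.068, 0.998, 0.0, 0.0]
ft_force: [0.9, 0.2, -0.1]
width: 0.0231
grip_force: 0.0
```

Emit:
drive_tool(
  series=[0, 0, 0, 0, 0, 0, -0.9, 0, 0, 0, 0, 0, 0, -0.9, 0, 0, 0, 0, 0, 0, -0.9, 0, 0, 0, 0.02, 0, 0, -0.9, 0, 0, 0, 0.04, 0, 0, -0.9, 0, 0, 0, 0.06, 0, 0, -0.9, 0, 0, 0, 0.08, 0, 0, -0.9, 0, 0, 0, 0.1, 0, 0, -0.9],
)

```text
time: 21.78
ee_pos: [0.5055, -0.0461, 0.0648]
eef_rot: [-0.07, 0.998, -0.0, 0.002]
ft_force: [6.9, 0.1, -1.4]
width: 0.0119
grip_force: 10.0
```

Run:
```python
from h import *
force(10)
```

```text
F head axes [ 5.44 -0.17 -0.24] +- [0.16 0.13 0.14]
t 22.28 pos [ 0.5054 -0.0462  0.0648] F [ 5.99  0.86 -0.42] w 0.0118 g 10.0 q7 [-0.6   0.31  0.69  1.99 -0.24  0.92  1.92]
```

Emit:
drive_tool(
  series=[0, 0, 0, 0.02, 0, 0, -0.9, 0, 0, 0, 0.04, 0, 0, -0.9],
)

```text
time: 22.45
ee_pos: [0.504, -0.0464, 0.0648]
eef_rot: [-0.07, 0.998, -0.0, 0.002]
ft_force: [5.8, 1.3, -1.5]
width: 0.0117
grip_force: 10.0
```

Emit:
drive_tool(
  series=[0, 0, 0, 0.02, 0, 0, -0.9, 0, 0, 0, 0.04, 0, 0, -0.9],
)

```text
time: 22.62
ee_pos: [0.5023, -0.0466, 0.0648]
eef_rot: [-0.07, 0.998, -0.0, 0.002]
ft_force: [6.0, 1.2, -1.7]
width: 0.0118
grip_force: 10.0
```

Run:
```python
from h import *
force(10)
```

```text
F head axes [ 5.27  0.27 -0.36] +- [0.12 0.12 0.14]
t 23.12 pos [ 0.5022 -0.0467  0.0648] F [4.48 1.43 0.74] w 0.0119 g 10.0 q7 [-0.61  0.3   0.69  2.   -0.24  0.92  1.92]
```

Emit:
drive_tool(
  series=[0, 0, 0, -0.03, 0, 0, -0.9, 0, 0, 0, -0.06, 0, 0, -0.9, 0, 0, 0, -0.09, 0, 0, -0.9, 0, 0, 0, -0.12, 0, 0, -0.9, 0, 0, 0, -0.15, 0, 0, -0.9, 0, 0, 0, -0.18, 0, 0, -0.9, 0, 0, 0, -0.21, 0, 0, -0.9],
)

```text
time: 23.7
ee_pos: [0.5059, -0.0462, 0.0632]
eef_rot: [-0.069, 0.998, 0.0, -0.003]
ft_force: [-12.5, -1.1, 8.0]
width: 0.0119
grip_force: 10.0
```

Run:
```python
from h import *
force(10)
```

```text
F head axes [-10.93   0.83   6.64] +- [0.12 0.17 0.13]
t 24.2 pos [ 0.5061 -0.0462  0.0633] F [-10.23  -1.43   7.02] w 0.012 g 10.0 q7 [-0.6   0.32  0.69  1.98 -0.25  0.93  1.92]
```

Emit:
drive_tool(
  series=[0, 0, 0, 0, 0, 0, -0.5, 0, 0, 0, 0, 0, -0.02, -0.5, 0, 0, 0, 0, 0, -0.02, -0.5, 0, 0, 0, 0, 0, -0.02, -0.5, 0, 0, 0, 0, 0, -0.02, -0.9, 0, 0, 0, 0, 0, -0.02, -0.9, 0, 0, 0, 0, 0, -0.02, -0.9, 0, 0, 0, 0, 0, -0.02, -0.9],
)

```text
time: 24.87
ee_pos: [0.5092, -0.0457, 0.0649]
eef_rot: [-0.069, 0.998, 0.0, 0.0]
ft_force: [-0.3, -0.4, 0.2]
width: 0.0121
grip_force: 10.0
```

Emit:
drive_tool(
  series=[0, 0, 0, 0.01, 0, 0, -0.9, 0, 0, 0, 0.02, 0, 0, -0.9, 0, 0, 0, 0.03, 0, 0, -0.9, 0, 0, 0, 0.04, 0, 0, -0.9, 0, 0, 0, 0.05, 0, 0, -0.9, 0, 0, 0, 0.06, 0, 0, -0.9],
)

```text
time: 25.37
ee_pos: [0.5071, -0.046, 0.065]
eef_rot: [-0.07, 0.998, 0.0, 0.0]
ft_force: [5.0, 1.4, -3.3]
width: 0.012
grip_force: 10.0
```

Emit:
drive_tool(
  series=[0, 0, 0, 0.005, 0, 0, -0.9, 0, 0, 0, 0.01, 0, 0, -0.9],
)

```text
time: 25.53
ee_pos: [0.5067, -0.0461, 0.065]
eef_rot: [-0.07, 0.998, -0.0, 0.0]
ft_force: [4.5, 0.9, -3.4]
width: 0.0122
grip_force: 10.0
```

Emit:
drive_tool(
  series=[0, 0, 0, 0.005, 0, 0, -0.9, 0, 0, 0, 0.01, 0, 0, -0.9],
)

```text
time: 25.7
ee_pos: [0.5063, -0.0461, 0.065]
eef_rot: [-0.07, 0.998, 0.0, 0.0]
ft_force: [4.8, 0.1, -3.5]
width: 0.0119
grip_force: 10.0
```

Emit:
drive_tool(
  series=[0, 0, 0, 0.005, 0, 0, -0.9, 0, 0, 0, 0.01, 0, 0, -0.9],
)

```text
time: 25.87
ee_pos: [0.5059, -0.0462, 0.065]
eef_rot: [-0.07, 0.998, 0.0, 0.0]
ft_force: [5.2, 1.4, -3.1]
width: 0.0117
grip_force: 10.0
```

Run:
```python
from h import *
force(10)
```

```text
F head axes [ 5.08 -0.18 -3.37] +- [0.17 0.12 0.12]
t 26.37 pos [ 0.5059 -0.0462  0.065 ] F [ 6.    0.42 -2.56] w 0.0122 g 10.0 q7 [-0.6   0.31  0.69  1.99 -0.24  0.92  1.92]
```

Pulling steadily takes about 5.1–5.4 N and the blade still slides, so the drag is on target. I unload, release and withdraw.

Emit:
drive_tool(
  series=[0, 0, 0, -0.01, 0, 0.02, -0.9, 0, 0, 0, -0.02, 0, 0.02, -0.9, 0, 0, 0, -0.02, 0, 0.02, -0.3, 0, 0, 0, -0.02, 0, 0.02, -0.3, 0, 0, 0, -0.02, 0, 0.02, -0.3, 0, 0, 0, -0.02, 0, -0.5, -0.3, 0, 0, 0, -0.02, 0, -1.4, -0.3, 0, 0, 0, -0.02, 0, -2.4, -0.3, 0, 0, 0, -0.02, 0, -3.4, -0.3, 0, 0, 0, -0.02, 0, -3.8, -0.3],
)

```text
time: 27.2
ee_pos: [0.5076, -0.0468, 0.2216]
eef_rot: [-0.069, 0.998, 0.0, 0.002]
ft_force: [1.2, 0.0, -0.6]
width: 0.0306
grip_force: 0.0
```

Emit:
drive_tool(
  series=[0, 0, 0, 0, 0, 0, -0.3, 0, 0, 0, 0, 0, 0, -0.3, 0, 0, 0, 0, 0, 0, -0.3, 0, 0, 0, 0, 0, 0, -0.3],
)

```text
time: 27.53
ee_pos: [0.5055, -0.0461, 0.2155]
eef_rot: [-0.07, 0.998, -0.0, -0.001]
ft_force: [0.6, -0.1, -0.3]
width: 0.0304
grip_force: 0.0
```

Run:
```python
from h import *
import cv2
state()
# numeric check of the handle's place: bright handle top against shaded bed, wrist view
c=get_calibration("wrist"); im=camera("wrist")
g=cv2.resize(im,(800,600),interpolation=cv2.INTER_CUBIC).astype(int)
b=g[:,:,2]-g[:,:,0]   # handle top looked bluish against the bed
m=(b>8)&(g.sum(2)>250); m[360:]=0; m[:, :330]=0; m[:,480:]=0
n,l,s,ce=cv2.connectedComponentsWithStats(m.astype(np.uint8))
for i in range(1,n):
    if s[i,4]>150:
        p=wray(c,*ce[i],.069); print(s[i],"local",R.from_euler("z",-HEAD[2]).apply(p-[HEAD[0],HEAD[1],0]).round(4))
```

```text
t 27.53 pos [ 0.5055 -0.0461  0.2155] F [ 0.58 -0.05 -0.31] w 0.0304 g 0.0 q7 [-0.69  0.09  0.74  1.84 -0.07  1.24  1.78]
```

```bash
python3 -c "
from bench import r
print(r.close_job())"
```

```text
the job is handed in; nothing more can be done
None
```

The job is handed in at about 28 s: the gauge lies flat in the gap with its tip an estimated 14 mm past the shoe, and pulling it takes about 5.1–5.4 N; my last image check of its position found nothing, so the tip figure comes from the recorded moves.

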